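# Seat the fused-glass tile in the serving board

## Task

The round glass tile is lying on the wooden serving board: with your fingertips, gently push it across the board until it drops into the large round recess and lies flat and flush in it. Slide it only, do not lift it or shoot it across, leave the dip dish, glue bottle, jar and cup where they stand, and finish with the hand clear.

Things in the scene. Friction and masses are not known exactly. Their poses are not given: they have to be found in the camera images.
- tile: loose round tile of thick green fused glass with stripes, 100 mm across, 9 mm thick, about 0.18 kg; lies flat on the board's top at the start, between the recesses, its centre 100 to 148 mm from that of the large one. Origin: centre of its underside, z up (yaw means nothing). Too wide and flat to be gripped
- board: serving board of pale wood, 420 mm long (its x axis) by 190 mm wide (y), on rubber feet, top face 26 mm above the table; it does not move and may point any way. Origin: under its centre, at table height, z up. Two round recesses, each 9 mm deep: the large one, 105 mm across, centred at x = +110 mm, y = 0; a small one, 64 mm across, at x = -172 mm, y = +55 mm, holding the dip dish
- recess (a point): centre of the flat floor of the large recess, 9 mm below the board's top face (17 mm above the table); axes as the board's. A seated tile has its origin here, within 3 mm of play, its face level with the board
- dish: small white ceramic dip bowl, 59 mm across, 32 mm high, loose, standing in the small recess (it stands out 23 mm above the board). Origin: centre of its underside
- glue: white squeeze bottle with an orange nozzle, 50 mm across, 130 mm high, loose, standing on the table beside the board. Origin: centre of its underside
- jar: low jar of orange glass frit with a white lid, 66 mm across, 68 mm high, loose, standing on the table beside the board. Origin: centre of its underside
- cup: white ceramic cup without a handle, 80 mm across, 80 mm high, loose, standing on the table beside the board. Origin: centre of its underside
Not all that is in view belongs to the job. Of the things that look like the tile, the middle-sized one is meant.

How it is judged:
By the outcome, as a careful person would: the job done as asked, in the order asked, and still so for the second after the job is handed in, with the robot touching nothing.
It also fails if it takes over 38 s, if anything falls off the work surface, if the arm or the gripper's body presses on something with over 40 N, if the wrist force passes 120 N, or if a joint passes its speed limit or range.

## Robot

A 6-joint arm with a two-finger parallel gripper is mounted at the origin on the work surface. World frame = base frame: x ahead of the robot, y to its left, z up, the work surface at z = 0. Lengths are in m, angles in rad, forces in N, time in s.
With the tool pointing down it reaches from about 0.35 to 0.725 m from the base axis. Payload 6 kg.
Tool frame: the origin (TCP) lies on the centre line of the jaws, within the pads' length; the fingertips stand 25 mm ahead of it and the grasp point (between the pads) lies 6 mm ahead of it; x points along the fingers, z is the direction in which the jaws open and shut, and the axes are right-handed (so a half turn about x gives the same grasp; the last joint's range is limited). The gripper opens to 85 mm and grips with 20 to 120 N. Pads are 22 mm wide; open, the fingers measure 114 mm over their backs; the gripper's body (76 mm by 85 mm) begins 54 mm behind the grasp point. The pads swing forward as they close: fully open they stand 13 mm farther back than shut.
Start: joints at [1.516, 0.04, 0.085, 0, -1.615, -0.334], TCP at [0.227, 0.555, 0.256] pointing down, gripper open.
Joint ranges: [-2.56, 2.56], [-1.29, 2.01], [-1.08, 1.49], [-3.29, 1.98], [-2.81, -0.18], [-2.99, 2.99]. Speed limits (rad/s): [2.57, 2.57, 3.01, 3.14, 3.14, 3.14].

## Interface

Orientations are given as a rotation vector (axis times angle).
In Python, from plant import env, grab_frame, spot_in, masks_of, tip_of gives the robot as it stands. The module is installed in compiled form; this text tells all that it offers.
- The arm moves only by the shell command python3 -m inch 'ROWS' [FORCE]. ROWS is JSON, a list of rows, each an object with "delta_rot": the turn, a rotation vector about the tool's x, y, z in rad, a list of three; "slide": the shift along the tool's x, y, z in m, a list of three; "claw": the finger opening in m, from 0 to 0.0854. A call has 1 to 5 rows; each row shifts and turns the pose as measured when the row begins, along the tool's axes as they then stand; what a row does not reach is not made up. A row lasts 1/12 s, in which the tool goes at most 41.7 mm and 7.16 degrees, less where a joint would pass 70% of its speed; a pose out of reach is approached as far as the arm can. A call is refused whole if a number of a shift passes 0.0417 or a number of a turn 0.125, either way. A call with a gripper value outside its range is refused whole. The fingers move at their own pace and stop on an object; FORCE is the grip in N (left out, the last holds). Time passes only in rows, so rows that do not move let the fingers close. It gives the time, the measured TCP pose, the force and the opening at its end, in the units of the state.
- env.get_state(): the state, without advancing time (a new reading comes with each control period).
- grab_frame(name): name is "scene" or "side" or "wrist"; returns a dict with "image" (420x560x3 uint8, red, green, blue), "vfov" (degrees; the focal length in pixels is half the picture's height over the tangent of half this angle, whatever the lens; pixels are square), "cx", "cy" (the principal point, pixels), "R" (3x3) and "t" (3): a world point X has camera coordinates R X + t; the wrist camera has in their place "mount" (4x4, takes a point from camera to tool coordinates, whose origin is the TCP and whose axes are the tool frame's). Camera axes: x right, y down, z forward; pixel columns grow to the right and rows downward; lengths in m; the calibration is good to about 2 mm. A picture is of the moment at which its call begins: read the wrist's pose just before it. There is no depth.
- env.close_job(): hands the job in, once; it reports no verdict.
Trained networks look in the newest picture that a camera, given by its name, has taken for a name from the list of things; names that differ only in an ending like _2 or _b are one class to them, and where a whole thing is asked for, a point or a joint stands for the part that bears it (a point fixed in the world has none). Each returns a list of dicts, best first, with "p" (0 to 1); they miss things now and then, are a little off and sometimes report something else, mostly with a low value. They report only what shows in the picture. A call takes as long as a camera call. They do not tell look-alikes from the thing itself.
- spot_in(camera, name): "rect" ([centre column, centre row, width, height] in pixels, round what is visible of it).
- masks_of(camera, name): "pixels" (420x560 bool, what is visible of it) and "rect" ([centre column, centre row, width, height] in pixels, round what is visible of it).
- tip_of(camera, name): "xy" ([column, row] in pixels: a listed point, or the origin of a listed thing).
The state is a dict: "t": time; "joint_pos": joint angles; "joint_velocities": joint speeds; "tau": joint torques, N m; "ee_pos": TCP position; "eef_rot": TCP orientation; "contact_force": force on the tool from outside, world axes, zero at the start; "wrist_torque": the same for the moment, N m; "opening": opening from 0.0 (shut) to 1.0 (fully open).
Only numpy, scipy, OpenCV 4.12 (cv2) and the standard library are available. Lean on these libraries where they do the work, as an engineer would, in place of code of your own. Each camera call takes 0.05 s, during which the arm holds its last target.

## Working session

There is one attempt and no reset: what is moved stays moved. The work goes in short steps, Python scripts to look and compute and a shell command to move; the robot and the scene stay as the last step left them, time stands still between calls to the robot, and variables do not carry over. Pictures are saved under pics/ and viewed, and the job is handed in when it is done.

```bash
mkdir -p pics; python3 - <<'E'
from plant import env, grab_frame, spot_in, masks_of, tip_of
import cv2,numpy as np
s=env.get_state(); print({k:np.round(v,3) for k,v in s.items()})
for c in("scene","side","wrist"):
    f=grab_frame(c); cv2.imwrite(f"pics/{c}0.png",f["image"][:,:,::-1])
    print(c,f["vfov"],f["cx"],f["cy"],[np.round(f[k],3).tolist() for k in ("R","t","mount") if k in f])
    for n in("tile","board","recess","dish"):
        try:print(n,[(np.round(d["rect"]).tolist(),round(d["p"],2)) for d in spot_in(c,n)], [(np.round(d["xy"]).tolist(),round(d["p"],2)) for d in tip_of(c,n)])
        except Exception as e:print(n,e)
print(env.get_state()["t"])
E
```

```text
{'t': np.float64(0.0), 'joint_pos': array([ 1.516,  0.041,  0.084, -0.   , -1.616, -0.334]), 'joint_velocities': array([-0.   , -0.001, -0.   ,  0.001,  0.   , -0.001]), 'tau': array([-0.0000e+00, -3.6821e+01,  3.4743e+01,  6.9330e+00, -5.0000e-03,
       -0.0000e+00]), 'ee_pos': array([0.227, 0.555, 0.255]), 'eef_rot': array([ 1.488,  0.998, -1.491]), 'contact_force': array([ 0.921, -0.548, -0.144]), 'wrist_torque': array([-0.009, -0.051,  0.055]), 'opening': np.float64(0.995)}
scene 44.244644537380346 279.08954457803446 214.26830077770933 [[[-0.288, 0.958, 0.01], [0.825, 0.253, -0.505], [-0.486, -0.137, -0.863]], [0.156, -0.434, 1.787]]
tile [([285.0, 218.0, 35.0, 30.0], 0.91), ([348.0, 167.0, 24.0, 20.0], 0.7), ([265.0, 314.0, 51.0, 46.0], 0.66)] [([351.0, 166.0], 0.87), ([285.0, 217.0], 0.6), ([266.0, 312.0], 0.56)]
board [([290.0, 232.0, 148.0, 118.0], 0.88)] [([289.0, 220.0], 0.71)]
recess [([292.0, 229.0, 151.0, 130.0], 0.57)] [([318.0, 248.0], 0.89)]
dish [([258.0, 174.0, 17.0, 22.0], 0.49)] [([258.0, 179.0], 0.69), ([316.0, 248.0], 0.48)]
side 53.73491151628855 279.9647373750261 213.76116397628388 [[[-0.982, -0.186, -0.018], [-0.103, 0.615, -0.782], [0.156, -0.766, -0.623]], [0.566, 0.092, 0.899]]
tile [([168.0, 228.0, 54.0, 40.0], 0.94), ([285.0, 226.0, 48.0, 30.0], 0.77), ([400.0, 295.0, 38.0, 36.0], 0.68)] [([169.0, 227.0], 0.95), ([403.0, 294.0], 0.86), ([284.0, 227.0], 0.69)]
board [([278.0, 244.0, 180.0, 137.0], 0.72)] [([284.0, 238.0], 0.86)]
recess [([279.0, 244.0, 175.0, 139.0], 0.79), ([287.0, 380.0, 41.0, 62.0], 0.71)] [([255.0, 259.0], 0.86)]
dish [([346.0, 197.0, 24.0, 24.0], 0.8)] [([345.0, 201.0], 0.74)]
wrist 61.01205621433618 280.9017232741733 208.2574927052837 [[[-0.0, -0.295, 0.956, -0.118], [-0.001, -0.956, -0.295, 0.075], [1.0, -0.001, -0.0, 0.001], [0.0, 0.0, 0.0, 1.0]]]
tile [] []
board [] []
recess [] []
dish [] []
1.35
```

```bash
python3 - <<'E'
import cv2,numpy as np
a=cv2.imread("pics/scene0.png");b=cv2.imread("pics/side0.png")
cv2.imwrite("pics/sc_crop.png",cv2.resize(a[120:360,180:460],None,fx=2.5,fy=2.5,interpolation=cv2.INTER_CUBIC))
cv2.imwrite("pics/si_crop.png",cv2.resize(b[130:430,120:480],None,fx=2,fy=2,interpolation=cv2.INTER_CUBIC))
E
```

```text
(no output)
```

View pics/sc_crop.png

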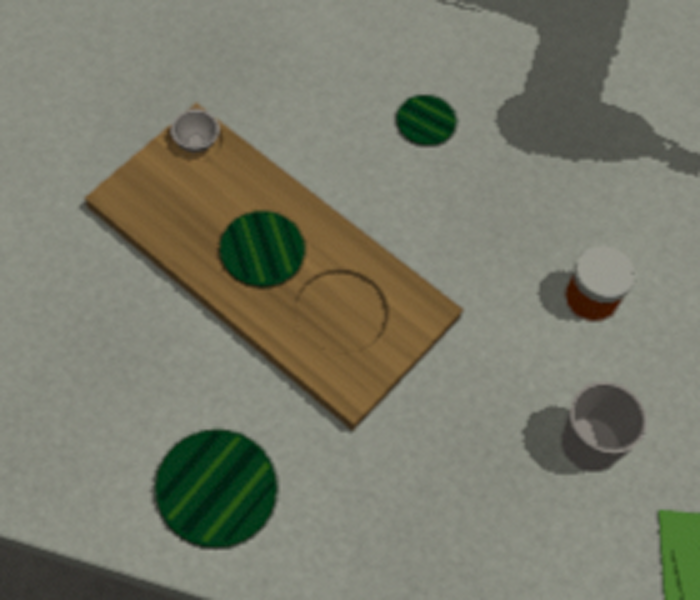

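View pics/si_crop.png

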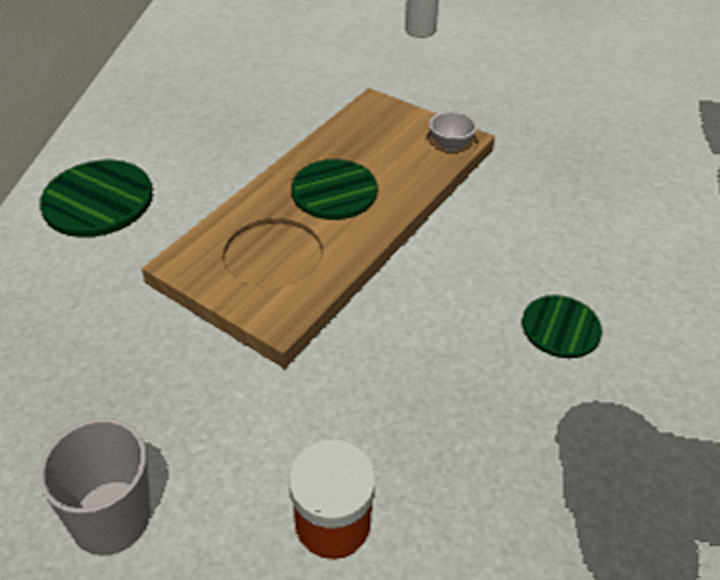

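View pics/scene0.png

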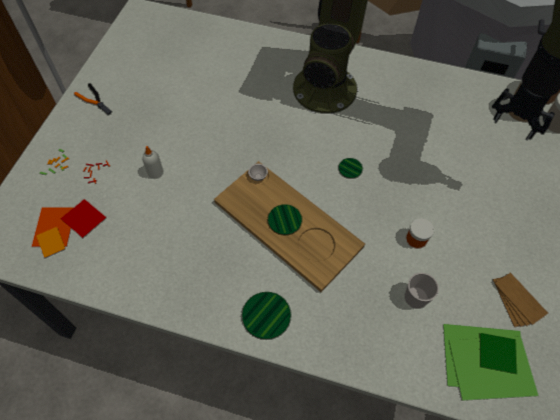

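```bash
cat > h.py <<'E'
import numpy as np,cv2
from scipy.optimize import least_squares
def K(f): return 210/np.tan(np.radians(f["vfov"])/2)
def wcam(f,s):
    from scipy.spatial.transform import Rotation as Ro
    T=np.eye(4);T[:3,:3]=Ro.from_rotvec(s["eef_rot"]).as_matrix();T[:3,3]=s["ee_pos"]
    M=np.linalg.inv(T@np.array(f["mount"]));g=dict(f);g["R"]=M[:3,:3];g["t"]=M[:3,3];return g
def proj(f,X):
    c=np.asarray(X)@np.array(f["R"]).T+f["t"];k=K(f)
    return np.c_[f["cx"]+k*c[:,0]/c[:,2],f["cy"]+k*c[:,1]/c[:,2]]
def back(f,p,z):
    p=np.atleast_2d(p);k=K(f);R=np.array(f["R"])
    d=np.c_[(p[:,0]-f["cx"])/k,(p[:,1]-f["cy"])/k,np.ones(len(p))]@R
    o=-R.T@f["t"];return (o+d*((z-o[2])/d[:,2])[:,None])
def greens(f):
    h=cv2.cvtColor(f["image"],cv2.COLOR_RGB2HSV)
    m=((h[...,0]>45)&(h[...,0]<95)&(h[...,1]>110)).astype(np.uint8)
    m=cv2.morphologyEx(m,cv2.MORPH_CLOSE,np.ones((3,3)))
    c,_=cv2.findContours(m,cv2.RETR_EXTERNAL,cv2.CHAIN_APPROX_NONE)
    return [x[:,0].astype(float) for x in c if cv2.contourArea(x)>150]
def circ(P):
    r=least_squares(lambda q:np.hypot(P[:,0]-q[0],P[:,1]-q[1])-q[2],[*P[:,:2].mean(0),.05],loss="soft_l1",f_scale=.002)
    return r.x
E
python3 - <<'E'
from plant import env, grab_frame
from h import *
C={"scene":[(214,201.2),(320.8,290.5),(364.8,244.5)],"side":[(305,174.5),(192,265),(262.5,308.5),(367,199)]}
B=np.array([[-.21,.095],[-.21,-.095],[.21,-.095],[.21,.095]])
for c in C:
    f=grab_frame(c)
    print(c,"corners",np.round(back(f,C[c],.026),3).tolist())
    for g in greens(f): print(" green",g.mean(0).round(), circ(back(f,g,.033)).round(4))
print(env.get_state()["t"])
E
```

```text
scene corners [[0.555, -0.196, 0.026], [0.735, 0.175, 0.026], [0.565, 0.259, 0.026]]
 green [487. 363.] [0.7997 0.6164 0.1048]
 green [266. 315.] [0.8443 0.0551 0.0616]
 green [284. 219.] [0.5559 0.02   0.0476]
 green [350. 168.] [0.3241 0.1606 0.0344]
side corners [[0.544, -0.198, 0.026], [0.727, 0.178, 0.026], [0.559, 0.262, 0.026], [0.377, -0.113, 0.026]]
 green [401. 293.] [0.3083 0.186  0.036 ]
 green [287. 224.] [0.5556 0.0221 0.05  ]
 green [168. 229.] [0.8195 0.0814 0.0633]
1.45
```

```bash
cat > w.py <<'E'
import numpy as np,sys
from scipy.spatial.transform import Rotation as Ro
def goal(u,sign):
    n=sign*np.array([-u[1],u[0],0]);x=np.array([0,0,-1.]);return np.c_[x,np.cross(n,x),n]
def rep(s,pos,Rg):
    R=Ro.from_rotvec(s["eef_rot"]).as_matrix()
    print("t",round(float(s["t"]),2),"pos",np.round(s["ee_pos"],4),"F",np.round(s["contact_force"],1),"open",round(float(s["opening"]),3))
    print("slide to go (tool)",np.round(R.T@(np.array(pos)-s["ee_pos"]),4),"rot",np.round(Ro.from_matrix(R.T@Rg).as_rotvec(),4))
E
python3 - <<'E'
from plant import env
from w import *
s=env.get_state();print(Ro.from_rotvec(s["eef_rot"]).as_matrix().round(2))
u=np.array([.374,.927]);u/=np.linalg.norm(u)
for sg in(1,-1): rep(s,[.5557-.085*u[0],.021-.085*u[1],.20],goal(u,sg))
E
```

```text
[[ 0.    0.93 -0.38]
 [-0.   -0.38 -0.93]
 [-1.    0.    0.  ]]
t 1.45 pos [0.2274 0.5552 0.2562] F [0.4 0.8 0.5] open 0.999
slide to go (tool) [0.0564 0.5067 0.4549] rot [ 1.5655e+00  0.0000e+00 -2.0000e-04]
t 1.45 pos [0.2274 0.5552 0.2562] F [0.4 0.8 0.5] open 0.999
slide to go (tool) [0.0564 0.5067 0.4549] rot [-1.5761e+00  2.0000e-04  0.0000e+00]
```

```bash
python3 -m inch '[{"delta_rot":[0.09,0,0],"slide":[0,0.028,0.025],"claw":0.05},{"delta_rot":[0.09,0,0],"slide":[0,0.03,0.023],"claw":0.05},{"delta_rot":[0.09,0,0],"slide":[0,0.032,0.02],"claw":0.05},{"delta_rot":[0.09,0,0],"slide":[0,0.034,0.017],"claw":0.05},{"delta_rot":[0.09,0,0],"slide":[0,0.035,0.014],"claw":0.05}]'
cat > go.py <<'E'
from plant import env
from w import *
import sys
a=[float(x) for x in sys.argv[1:]]
u=np.array(a[3:5]) if len(a)>3 else np.array([.374,.927])
u/=np.linalg.norm(u)
rep(env.get_state(),a[:3],goal(u,1))
E
python3 go.py .524 -.058 .20
```

```text
t: 1.87
ee_pos: [0.3072, 0.3829, 0.252]
eef_rot: [1.795, 0.674, -1.803]
contact_force: [0.9, -1.1, 0.7]
opening: 0.585
t 1.87 pos [0.3072 0.3829 0.252 ] F [ 0.9 -1.1  0.7] open 0.585
slide to go (tool) [0.0546 0.4739 0.1286] rot [ 1.106   0.0029 -0.0067]
```

```bash
python3 -m inch '[{"delta_rot":[0.09,0,0],"slide":[0,0.037,0.01],"claw":0.05},{"delta_rot":[0.09,0,0],"slide":[0,0.038,0.007],"claw":0.05},{"delta_rot":[0.09,0,0],"slide":[0,0.038,0.004],"claw":0.05},{"delta_rot":[0.09,0,0],"slide":[0,0.038,0],"claw":0.05},{"delta_rot":[0.09,0,0],"slide":[0,0.038,-0.003],"claw":0.05}]'
python3 go.py .524 -.058 .20
```

```text
t: 2.28
ee_pos: [0.3902, 0.201, 0.2541]
eef_rot: [2.086, 0.262, -2.085]
contact_force: [1.0, 0.3, 0.1]
opening: 0.592
t 2.28 pos [0.3902 0.201  0.2541] F [1.  0.3 0.1] open 0.592
slide to go (tool) [ 0.055   0.2841 -0.0648] rot [ 0.6362 -0.001  -0.0031]
```

```bash
python3 -m inch '[{"delta_rot":[0.09,0,0],"slide":[0,0.038,-0.005],"claw":0.05},{"delta_rot":[0.09,0,0],"slide":[0,0.038,-0.008],"claw":0.05},{"delta_rot":[0.09,0,0],"slide":[0,0.036,-0.012],"claw":0.05},{"delta_rot":[0.09,0,0],"slide":[0,0.035,-0.015],"claw":0.05},{"delta_rot":[0.09,0,0],"slide":[0,0.033,-0.018],"claw":0.05}]'
python3 go.py .524 -.058 .20
```

```text
t: 2.7
ee_pos: [0.4616, 0.014, 0.2569]
eef_rot: [-2.112, 0.229, 2.099]
contact_force: [0.7, 0.8, -0.0]
opening: 0.585
t 2.7 pos [0.4616 0.014  0.2569] F [ 0.7  0.8 -0. ] open 0.585
slide to go (tool) [ 0.0572  0.0569 -0.0762] rot [ 0.165  -0.0059  0.0028]
```

```bash
python3 -m inch '[{"delta_rot":[0.09,0,0],"slide":[0,0.02,-0.028],"claw":0.05},{"delta_rot":[0.075,-0.006,0.003],"slide":[0.01,0.02,-0.028],"claw":0.05},{"delta_rot":[0,0,0],"slide":[0.02,0.01,-0.025],"claw":0.05},{"delta_rot":[0,0,0],"slide":[0,0,0],"claw":0.05},{"delta_rot":[0,0,0],"slide":[0,0,0],"claw":0.05}]'
python3 go.py .524 -.058 .20
python3 - <<'E'
from plant import env, grab_frame
from h import *
s=env.get_state();f=wcam(grab_frame("wrist"),s);cv2.imwrite("pics/wrist1.png",f["image"][:,:,::-1])
import pickle;pickle.dump(f,open("wrist1.pkl","wb"))
for g in greens(f): print(" green",g.mean(0).round(), circ(back(f,g,.033)).round(4),len(g))
E
```

```text
t: 3.12
ee_pos: [0.5279, -0.0701, 0.2277]
eef_rot: [-2.001, 0.411, 1.993]
contact_force: [-0.2, 0.7, 1.0]
opening: 0.585
t 3.12 pos [ 0.5279 -0.0701  0.2277] F [-0.2  0.7  1. ] open 0.585
slide to go (tool) [ 0.0277 -0.0096  0.0085] rot [-0.0237 -0.0034  0.0015]
 green [ 84. 390.] [0.8453 0.008  0.0564] 81
 green [ 52. 347.] [0.3136 1.7745 1.8471] 193
 green [545. 290.] [0.3304 0.1304 0.0274] 161
 green [294. 277.] [0.5554 0.0187 0.0496] 289
```

View pics/wrist1.png

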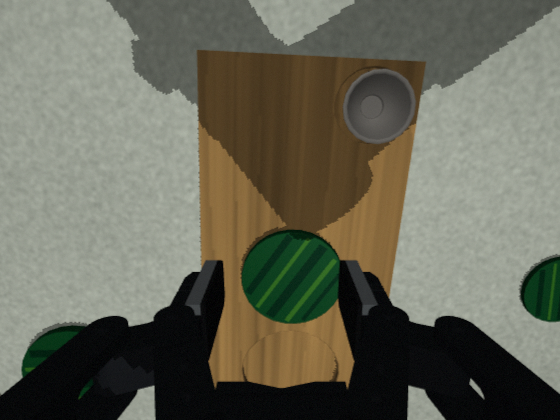

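```bash
python3 - <<'E'
import cv2,numpy as np,pickle
from h import *
from plant import grab_frame
w=pickle.load(open("wrist1.pkl","rb"))
fs={"wrist":w,"scene":grab_frame("scene"),"side":grab_frame("side")}
pickle.dump(fs,open("fs.pkl","wb"))
box={"wrist":(190,320,210,100),"scene":(270,220,90,65),"side":(215,225,90,65)}
B=np.array([[-.21,.095],[-.21,-.095],[.21,-.095],[.21,.095]])
for c,f in fs.items():
    im=f["image"][:,:,::-1].copy();x,y,W,H=box[c];k=800//W if c!="wrist" else 3
    cr=cv2.resize(im[y:y+H,x:x+W],None,fx=k,fy=k,interpolation=cv2.INTER_CUBIC)
    th=np.linspace(0,2*np.pi,73)
    P=np.c_[.600+.0525*np.cos(th),.131+.0525*np.sin(th),0*th+.026]
    for p in proj(f,P): cv2.circle(cr,tuple(int(v) for v in ((p-[x,y]+.5)*k)),1,(0,255,255),-1)
    cv2.imwrite(f"pics/rim_{c}.png",cr)
E
```

```text
(no output)
```

View pics/rim_wrist.png

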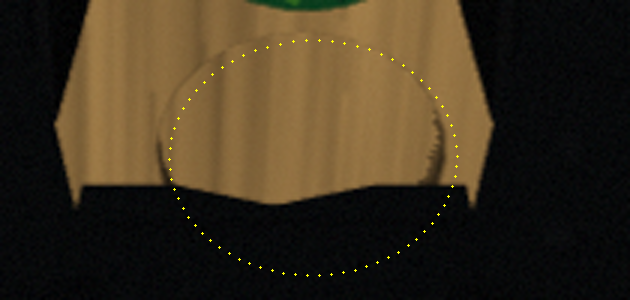

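View pics/rim_scene.png

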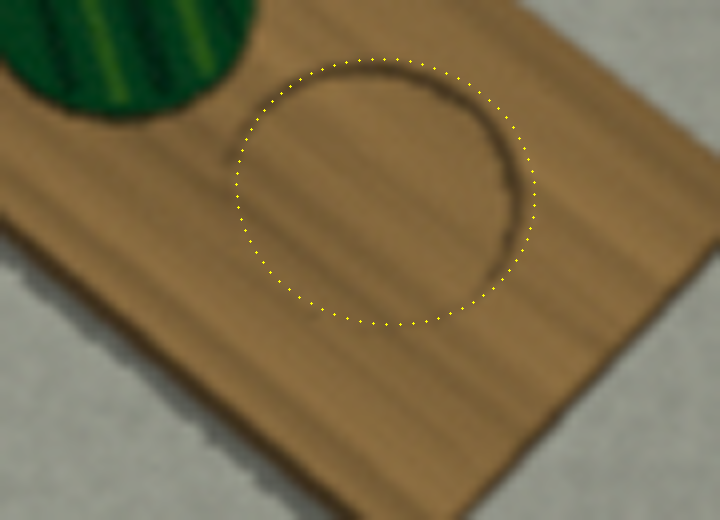

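View pics/rim_side.png

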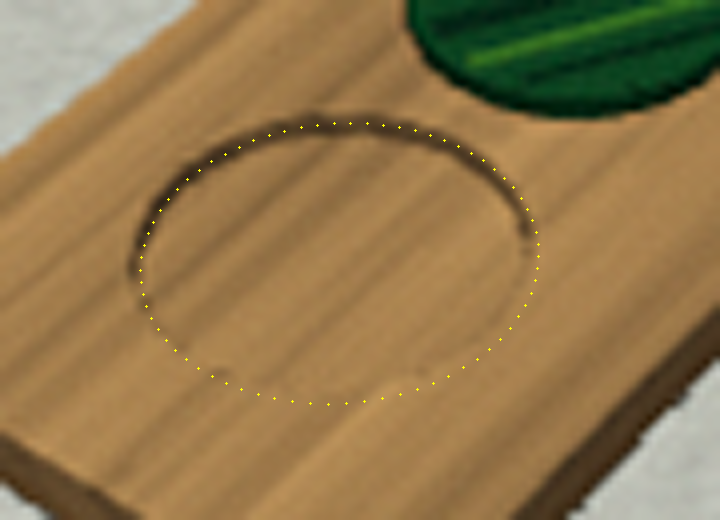

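```bash
python3 go.py .522 -.058 .10 .395 .919
python3 -m inch '[{"delta_rot":[-0.045,0,0],"slide":[0.03,-0.005,0.004],"claw":0.05},{"delta_rot":[0,-0.003,0.0015],"slide":[0.035,-0.004,0.004],"claw":0.05},{"delta_rot":[0,0,0],"slide":[0.035,0,0],"claw":0.05},{"delta_rot":[0,0,0],"slide":[0.01,0,0],"claw":0.05},{"delta_rot":[0,0,0],"slide":[0,0,0],"claw":0.05}]'
python3 go.py .522 -.058 .065 .395 .919
```

```text
t 3.27 pos [ 0.5274 -0.0683  0.2284] F [-0.5  0.2  0.7] open 0.584
slide to go (tool) [ 0.1283 -0.007   0.0095] rot [ 0.002  -0.0041  0.0028]
t: 3.68
ee_pos: [0.5257, -0.0515, 0.1235]
eef_rot: [-2.047, 0.35, 2.013]
contact_force: [-0.1, 0.1, 1.0]
opening: 0.587
t 3.68 pos [ 0.5257 -0.0515  0.1235] F [-0.1  0.1  1. ] open 0.587
slide to go (tool) [0.0585 0.0079 0.0022] rot [ 0.0582 -0.0152  0.0093]
```

```bash

python3 -m inch '[{"delta_rot":[0.058,-0.015,0.009],"slide":[0.01,0.006,0.001],"claw":0.05},{"delta_rot":[0,0,0],"slide":[0.02,0.006,0.001],"claw":0.05},{"delta_rot":[0,0,0],"slide":[0.01,0,0],"claw":0.05},{"delta_rot":[0,0,0],"slide":[0,0,0],"claw":0.05},{"delta_rot":[0,0,0],"slide":[0,0,0],"claw":0.05}]'
python3 go.py .522 -.058 .055 .395 .919
```

```text
t: 4.1
ee_pos: [0.5237, -0.0595, 0.0937]
eef_rot: [-2.013, 0.405, 1.986]
contact_force: [0.9, 0.5, 0.6]
opening: 0.587
t 4.1 pos [ 0.5237 -0.0595  0.0937] F [0.9 0.5 0.6] open 0.587
slide to go (tool) [ 0.0387 -0.0006  0.0027] rot [ 0.0039 -0.0124  0.0048]
```

```bash

python3 -m inch '[{"delta_rot":[0.004,-0.012,0.005],"slide":[0.012,0,0.001],"claw":0.05},{"delta_rot":[0,0,0],"slide":[0.012,0,0.001],"claw":0.05},{"delta_rot":[0,0,0],"slide":[0.006,0,0],"claw":0.05},{"delta_rot":[0,0,0],"slide":[0.003,0,0],"claw":0.05},{"delta_rot":[0,0,0],"slide":[0,0,0],"claw":0.05}]'
python3 go.py .522 -.058 .055 .395 .919
python3 - <<'E'
from plant import grab_frame
import cv2
f=grab_frame("side");cv2.imwrite("pics/side2.png",cv2.resize(f["image"][140:320,180:400,::-1],None,fx=3.3,fy=3.3,interpolation=cv2.INTER_CUBIC))
f=grab_frame("wrist");cv2.imwrite("pics/wrist2.png",f["image"][:,:,::-1])
E
```

```text
t: 4.52
ee_pos: [0.5244, -0.0577, 0.0622]
eef_rot: [-2.004, 0.409, 1.993]
contact_force: [-0.4, -0.5, -0.2]
opening: 0.585
t 4.52 pos [ 0.5244 -0.0577  0.0622] F [-0.4 -0.5 -0.2] open 0.585
slide to go (tool) [0.0072 0.0013 0.0022] rot [ 0.0011 -0.0048  0.0024]
```

View pics/side2.png

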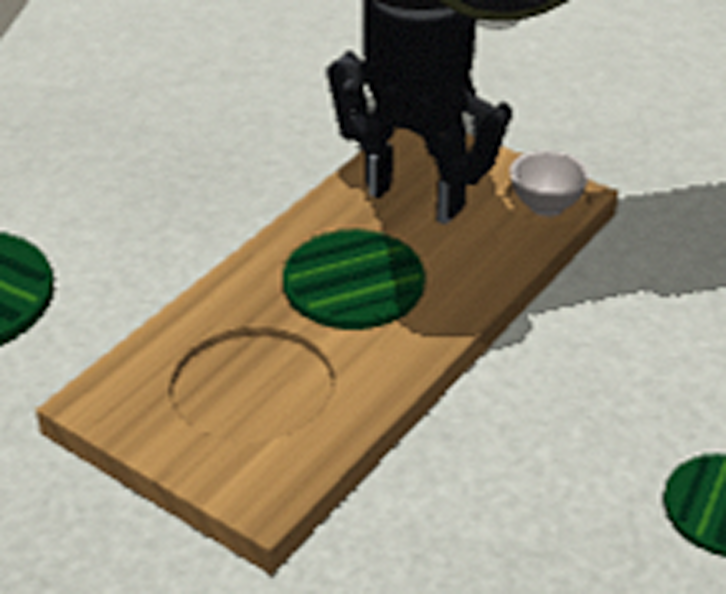

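View pics/wrist2.png

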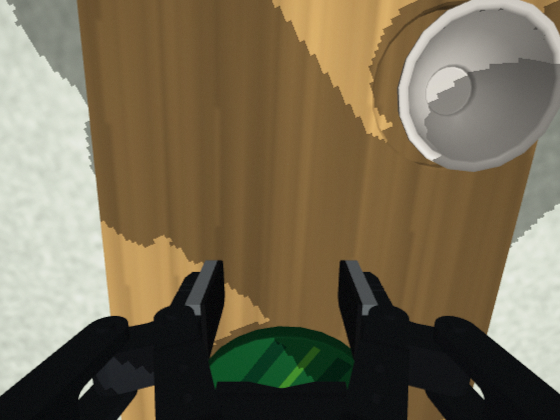

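```bash

python3 -m inch '[{"delta_rot":[0,0,0],"slide":[0.004,0,0],"claw":0.05},{"delta_rot":[0,0,0],"slide":[0.004,0,0],"claw":0.05},{"delta_rot":[0,0,0],"slide":[0.002,0,0],"claw":0.05},{"delta_rot":[0,0,0],"slide":[0,0,0],"claw":0.05}]'
python3 -m inch '[{"delta_rot":[0,0,0],"slide":[0.002,0,0],"claw":0.05},{"delta_rot":[0,0,0],"slide":[0.002,0,0],"claw":0.05},{"delta_rot":[0,0,0],"slide":[0,0,0],"claw":0.05}]'
```

```text
t: 4.95
ee_pos: [0.5255, -0.0578, 0.0531]
eef_rot: [-2.006, 0.408, 1.99]
contact_force: [0.0, -0.4, 0.1]
opening: 0.585
t: 5.2
ee_pos: [0.5256, -0.0578, 0.0488]
eef_rot: [-2.006, 0.408, 1.99]
contact_force: [-0.2, 0.2, 0.3]
opening: 0.589
```

```bash

python3 -m inch '[{"delta_rot":[0,0,0],"slide":[0.0015,0,0],"claw":0.05},{"delta_rot":[0,0,0],"slide":[0,0,0],"claw":0.05}]'
python3 -m inch '[{"delta_rot":[0,0,0],"slide":[0.0015,0,0],"claw":0.05},{"delta_rot":[0,0,0],"slide":[0,0,0],"claw":0.05}]'
python3 - <<'E'
from plant import grab_frame
import cv2
f=grab_frame("side");cv2.imwrite("pics/side3.png",cv2.resize(f["image"][150:240,270:360,::-1],None,fx=6,fy=6,interpolation=cv2.INTER_CUBIC))
E
```

```text
t: 5.37
ee_pos: [0.5261, -0.0578, 0.0487]
eef_rot: [-2.008, 0.408, 1.989]
contact_force: [-0.0, -0.6, 0.6]
opening: 0.586
t: 5.53
ee_pos: [0.5267, -0.0578, 0.0487]
eef_rot: [-2.01, 0.407, 1.987]
contact_force: [-0.0, -0.9, -0.4]
opening: 0.585
```

View pics/side3.png

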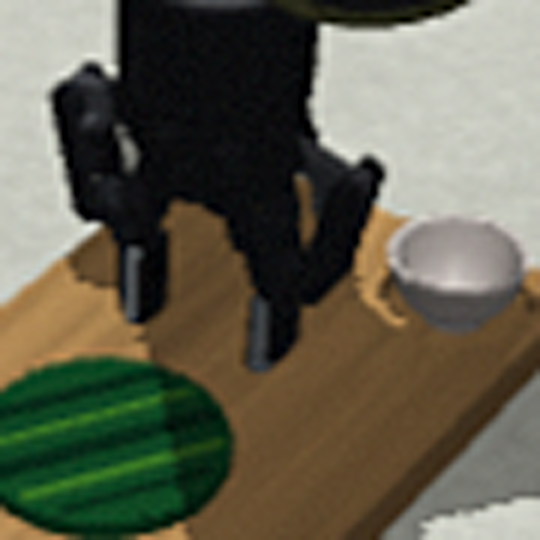

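```bash

python3 -m inch '[{"delta_rot":[0,0,0],"slide":[0.003,0,0],"claw":0.05}]'
python3 go.py .522 -.058 .045 .395 .919
```

```text
t: 5.67
ee_pos: [0.5271, -0.0579, 0.0481]
eef_rot: [-2.011, 0.408, 1.987]
contact_force: [-16.6, 5.5, 32.8]
opening: 0.586
t 5.67 pos [ 0.5271 -0.0579  0.0481] F [-16.6   5.5  32.8] open 0.586
slide to go (tool) [0.0031 0.0021 0.0047] rot [ 0.0026 -0.0115  0.0035]
```

```bash

python3 -m inch '[{"delta_rot":[0.002,-0.011,0.003],"slide":[-0.004,0,0.004],"claw":0.05},{"delta_rot":[0,0,0],"slide":[0,0,0],"claw":0.05},{"delta_rot":[0,0,0],"slide":[0,0,0],"claw":0.05}]'
python3 go.py .522 -.058 .0515 .395 .919
```

```text
t: 5.92
ee_pos: [0.5238, -0.0561, 0.0528]
eef_rot: [-2.0, 0.409, 1.996]
contact_force: [0.3, 0.0, -0.2]
opening: 0.584
t 5.92 pos [ 0.5238 -0.0561  0.0528] F [ 0.3  0.  -0.2] open 0.584
slide to go (tool) [0.0013 0.0024 0.0009] rot [ 0.0007 -0.0016  0.0014]
```

```bash

python3 -m inch '[{"delta_rot":[0,0,0],"slide":[0.001,-0.006,0],"claw":0.05},{"delta_rot":[0,0,0],"slide":[0,-0.006,0],"claw":0.05},{"delta_rot":[0,0,0],"slide":[0,-0.006,0],"claw":0.05},{"delta_rot":[0,0,0],"slide":[0,-0.004,0],"claw":0.05},{"delta_rot":[0,0,0],"slide":[0,-0.004,0],"claw":0.05}]'
python3 go.py .581 .079 .052 .395 .919
python3 - <<'E'
from plant import env,grab_frame
from h import *
f=grab_frame("side")
for g in greens(f): print(" green",g.mean(0).round(), circ(back(f,g,.033)).round(4))
E
```

```text
t: 6.33
ee_pos: [0.5341, -0.0305, 0.0492]
eef_rot: [-1.997, 0.411, 1.998]
contact_force: [-0.6, -0.2, -0.2]
opening: 0.588
t 6.33 pos [ 0.5341 -0.0305  0.0492] F [-0.6 -0.2 -0.2] open 0.588
slide to go (tool) [-0.0028 -0.1192  0.0002] rot [-0.0004  0.0004  0.0002]
 green [401. 293.] [0.3083 0.1861 0.036 ]
 green [168. 229.] [0.8195 0.0815 0.0632]
 green [287. 224.] [0.5555 0.022  0.0502]
```

```bash

python3 -m inch '[{"delta_rot":[0,0,0],"slide":[-0.003,-0.002,0],"claw":0.05},{"delta_rot":[0,0,0],"slide":[-0.0005,-0.004,0],"claw":0.05},{"delta_rot":[0,0,0],"slide":[-0.0005,-0.004,0],"claw":0.05},{"delta_rot":[0,0,0],"slide":[-0.0005,-0.004,0],"claw":0.05},{"delta_rot":[0,0,0],"slide":[-0.0005,-0.004,0],"claw":0.05}]'
python3 go.py .581 .079 .052 .395 .919
python3 - <<'E'
from plant import env,grab_frame
from h import *
f=grab_frame("side")
for g in greens(f): print(" green",g.mean(0).round(), circ(back(f,g,.033)).round(4))
E
```

```text
t: 6.8
ee_pos: [0.5413, -0.0125, 0.0537]
eef_rot: [-1.996, 0.413, 2.001]
contact_force: [0.9, -0.6, -1.0]
opening: 0.583
t 6.8 pos [ 0.5413 -0.0125  0.0537] F [ 0.9 -0.6 -1. ] open 0.583
slide to go (tool) [ 0.0016 -0.0998 -0.0003] rot [-0.0003  0.0021 -0.0015]
 green [401. 293.] [0.3084 0.1861 0.0359]
 green [283. 229.] [0.5622 0.0387 0.05  ]
 green [168. 229.] [0.8195 0.0815 0.0632]
```

```bash

python3 -m inch '[{"delta_rot":[0,0,0],"slide":[0.001,-0.005,0],"claw":0.05},{"delta_rot":[0,0,0],"slide":[0,-0.005,0],"claw":0.05},{"delta_rot":[0,0,0],"slide":[0,-0.005,0],"claw":0.05},{"delta_rot":[0,0,0],"slide":[0,-0.005,0],"claw":0.05},{"delta_rot":[0,0,0],"slide":[0,-0.005,0],"claw":0.05}]'
python3 go.py .581 .079 .052 .395 .919
```

```text
t: 7.27
ee_pos: [0.5525, 0.0125, 0.0534]
eef_rot: [-1.997, 0.413, 2.0]
contact_force: [-1.1, -1.4, 0.3]
opening: 0.583
t 7.27 pos [0.5525 0.0125 0.0534] F [-1.1 -1.4  0.3] open 0.583
slide to go (tool) [ 0.0013 -0.0724  0.0001] rot [-0.0005  0.001  -0.0016]
```

```bash

python3 -m inch '[{"delta_rot":[0,0,0],"slide":[0.001,-0.005,0],"claw":0.05},{"delta_rot":[0,0,0],"slide":[0,-0.005,0],"claw":0.05},{"delta_rot":[0,0,0],"slide":[0,-0.005,0],"claw":0.05},{"delta_rot":[0,0,0],"slide":[0,-0.005,0],"claw":0.05},{"delta_rot":[0,0,0],"slide":[0,-0.004,0],"claw":0.05}]'
python3 go.py .581 .079 .052 .395 .919
python3 - <<'E'
from plant import env,grab_frame
from h import *
f=grab_frame("side");cv2.imwrite("pics/side4.png",cv2.resize(f["image"][150:310,180:380,::-1],None,fx=3.5,fy=3.5,interpolation=cv2.INTER_CUBIC))
for g in greens(f): print(" green",g.mean(0).round(), circ(back(f,g,.033)).round(4))
E
```

```text
t: 7.68
ee_pos: [0.5633, 0.037, 0.0526]
eef_rot: [-1.998, 0.413, 2.0]
contact_force: [-1.2, -2.0, 1.4]
opening: 0.583
t 7.68 pos [0.5633 0.037  0.0526] F [-1.2 -2.   1.4] open 0.583
slide to go (tool) [ 0.0005 -0.0455  0.0003] rot [-0.0001  0.0005 -0.0021]
 green [401. 293.] [0.3083 0.1861 0.036 ]
 green [268. 241.] [0.5842 0.0882 0.0501]
 green [168. 229.] [0.8195 0.0815 0.0632]
```

View pics/side4.png

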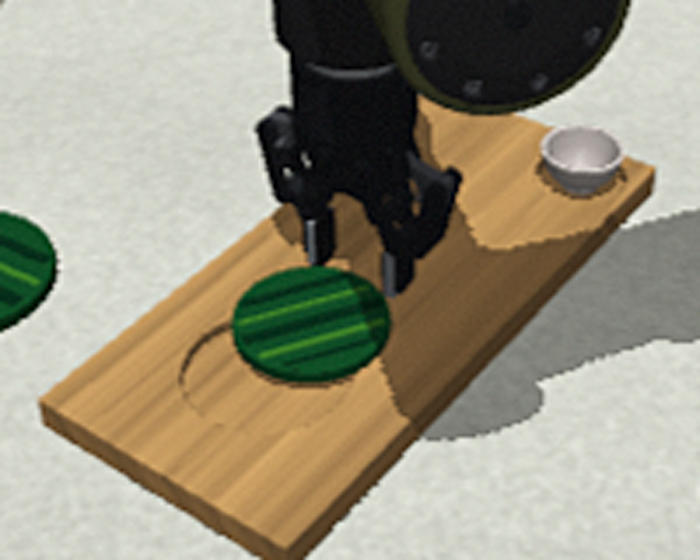

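```bash

python3 -m inch '[{"delta_rot":[0,0,0],"slide":[0.0005,-0.004,0],"claw":0.05},{"delta_rot":[0,0,0],"slide":[0,-0.004,0],"claw":0.05},{"delta_rot":[0,0,0],"slide":[0,-0.004,0],"claw":0.05},{"delta_rot":[0,0,0],"slide":[0,-0.004,0],"claw":0.05},{"delta_rot":[0,0,0],"slide":[0,-0.004,0],"claw":0.05}]'
python3 go.py .581 .079 .052 .395 .919
python3 -m inch '[{"delta_rot":[0,0,0],"slide":[0,-0.003,0],"claw":0.05},{"delta_rot":[0,0,0],"slide":[0,-0.003,0],"claw":0.05},{"delta_rot":[0,0,0],"slide":[0,-0.003,0],"claw":0.05}]'
python3 go.py .581 .079 .052 .395 .919
python3 - <<'E'
from plant import env,grab_frame
from h import *
f=grab_frame("side");cv2.imwrite("pics/side5.png",cv2.resize(f["image"][150:310,180:380,::-1],None,fx=3.5,fy=3.5,interpolation=cv2.INTER_CUBIC))
for g in greens(f): print(" green",g.mean(0).round(), circ(back(f,g,.033)).round(4))
E
```

```text
t: 8.15
ee_pos: [0.572, 0.0572, 0.0522]
eef_rot: [-1.998, 0.414, 2.0]
contact_force: [-1.6, -0.6, 0.3]
opening: 0.586
t 8.15 pos [0.572  0.0572 0.0522] F [-1.6 -0.6  0.3] open 0.586
slide to go (tool) [ 0.0001 -0.0236  0.0004] rot [-0.0002  0.0002 -0.0022]
t: 8.4
ee_pos: [0.5761, 0.0665, 0.0522]
eef_rot: [-1.998, 0.414, 2.0]
contact_force: [-1.5, -2.1, 1.6]
opening: 0.585
t 8.4 pos [0.5761 0.0665 0.0522] F [-1.5 -2.1  1.6] open 0.585
slide to go (tool) [ 0.0002 -0.0134  0.0004] rot [-0.      0.0002 -0.0023]
 green [401. 293.] [0.3083 0.1861 0.036 ]
 green [260. 251.] [0.5967 0.1179 0.0501]
 green [168. 229.] [0.8195 0.0815 0.0633]
```

View pics/side5.png

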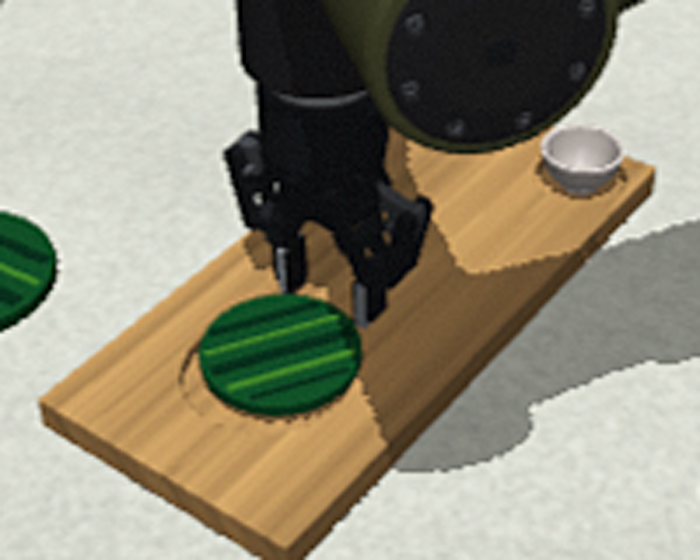

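```bash

python3 -m inch '[{"delta_rot":[0,0,0],"slide":[0,-0.003,0],"claw":0.05},{"delta_rot":[0,0,0],"slide":[0,-0.003,0],"claw":0.05},{"delta_rot":[0,0,0],"slide":[0,-0.002,0],"claw":0.05}]'
python3 go.py .581 .079 .052 .395 .919
python3 - <<'E'
from plant import env,grab_frame
from h import *
f=grab_frame("side");cv2.imwrite("pics/side6.png",cv2.resize(f["image"][190:310,180:330,::-1],None,fx=5,fy=5,interpolation=cv2.INTER_CUBIC))
for g in greens(f): print(" green",g.mean(0).round(), circ(back(f,g,.033)).round(4), circ(back(f,g,.026)).round(4))
E
```

```text
t: 8.7
ee_pos: [0.5796, 0.0752, 0.0518]
eef_rot: [-1.998, 0.412, 1.999]
contact_force: [-0.5, -0.5, 0.6]
opening: 0.584
t 8.7 pos [0.5796 0.0752 0.0518] F [-0.5 -0.5  0.6] open 0.584
slide to go (tool) [-0.0002 -0.004   0.0002] rot [ 0.      0.0005 -0.0013]
 green [401. 293.] [0.3084 0.1861 0.0359] [0.307  0.1798 0.0364]
 green [257. 255.] [0.5993 0.1298 0.0512] [0.6013 0.1229 0.0518]
 green [168. 229.] [0.8195 0.0815 0.0632] [0.824  0.0739 0.064 ]
```

View pics/side6.png

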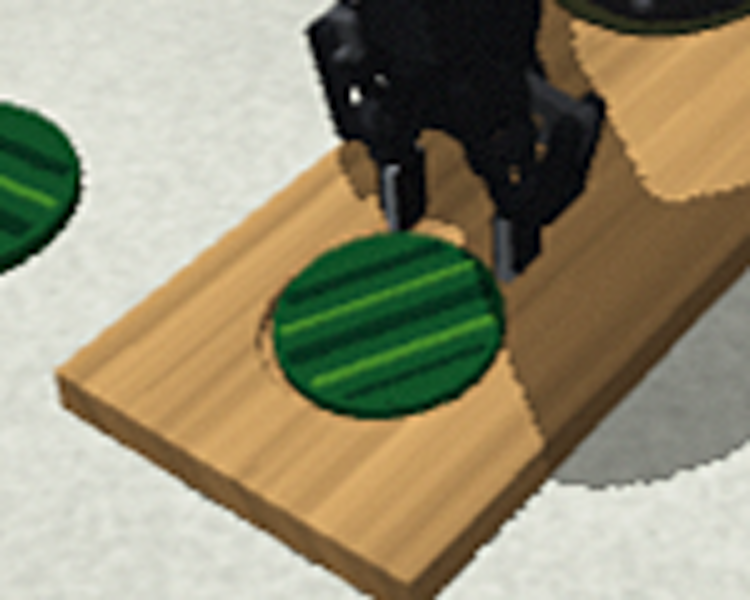

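```bash

python3 -m inch '[{"delta_rot":[0,0,0],"slide":[0,-0.002,0],"claw":0.05},{"delta_rot":[0,0,0],"slide":[0,-0.002,0],"claw":0.05}]'
python3 go.py .581 .079 .052 .395 .919
python3 - <<'E'
from plant import env,grab_frame
from h import *
f=grab_frame("side");cv2.imwrite("pics/side7.png",cv2.resize(f["image"][190:310,180:330,::-1],None,fx=5,fy=5,interpolation=cv2.INTER_CUBIC))
for g in greens(f): print(" green",g.mean(0).round(), circ(back(f,g,.033)).round(4), circ(back(f,g,.026)).round(4))
E
```

```text
t: 8.92
ee_pos: [0.5813, 0.0797, 0.0515]
eef_rot: [-1.998, 0.412, 1.999]
contact_force: [0.5, 0.5, 0.2]
opening: 0.585
t 8.92 pos [0.5813 0.0797 0.0515] F [0.5 0.5 0.2] open 0.585
slide to go (tool) [-0.0005  0.0007  0.    ] rot [ 0.0003  0.0007 -0.0008]
 green [401. 293.] [0.3083 0.1861 0.036 ] [0.307  0.1798 0.0364]
 green [256. 257.] [0.5998 0.1354 0.0484] [0.6018 0.1284 0.0489]
 green [168. 229.] [0.8195 0.0815 0.0632] [0.824  0.074  0.0639]
```

View pics/side7.png

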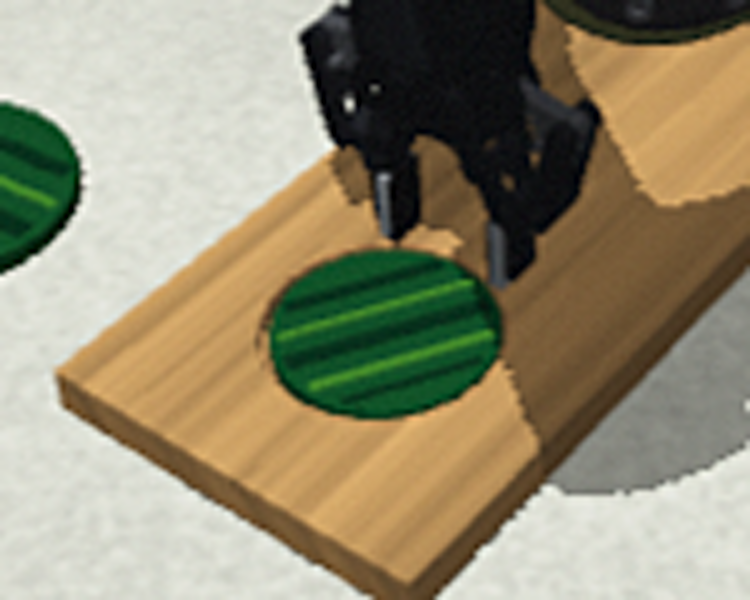

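```bash

python3 -m inch '[{"delta_rot":[0,0,0],"slide":[0,0.015,0],"claw":0.05},{"delta_rot":[0,0,0],"slide":[-0.005,0.02,0],"claw":0.05},{"delta_rot":[0,0,0],"slide":[-0.035,0,0],"claw":0.05},{"delta_rot":[0,0,0],"slide":[-0.038,0,0],"claw":0.05},{"delta_rot":[0,0,0],"slide":[-0.03,0,0],"claw":0.05}]'
python3 -m inch '[{"delta_rot":[0,0,0],"slide":[-0.025,0.03,0],"claw":0.05},{"delta_rot":[0,0,0],"slide":[0,0.035,0],"claw":0.05},{"delta_rot":[0,0,0],"slide":[0,0.03,0],"claw":0.05},{"delta_rot":[0,0,0],"slide":[0,0,0],"claw":0.05},{"delta_rot":[0,0,0],"slide":[0,0,0],"claw":0.05}]'
python3 - <<'E'
from plant import env,grab_frame
from h import *
s=env.get_state()
w=wcam(grab_frame("wrist"),s);F={"wrist":w,"side":grab_frame("side"),"scene":grab_frame("scene")}
cv2.imwrite("pics/wrist8.png",w["image"][:,:,::-1])
a=cv2.resize(F["side"]["image"][190:310,190:340,::-1],None,fx=5,fy=5,interpolation=cv2.INTER_CUBIC)
cv2.imwrite("pics/side8.png",a)
cv2.imwrite("pics/scene8.png",cv2.resize(F["scene"]["image"][200:300,250:380,::-1],None,fx=6,fy=6,interpolation=cv2.INTER_CUBIC))
for c,f in F.items():
  for g in greens(f): print(c,g.mean(0).round(), circ(back(f,g,.026)).round(4))
E
```

```text
t: 9.38
ee_pos: [0.5617, 0.0443, 0.1526]
eef_rot: [-1.984, 0.42, 2.019]
contact_force: [1.4, 0.5, -0.8]
opening: 0.588
t: 9.8
ee_pos: [0.5251, -0.0476, 0.1906]
eef_rot: [-1.999, 0.412, 2.001]
contact_force: [-0.5, -0.4, -0.9]
opening: 0.589
wrist [ 86. 384.] [0.8058 0.0217 0.0458]
wrist [279. 367.] [0.5938 0.1075 0.0356]
wrist [ 27. 358.] [0.8082 0.0087 0.0322]
wrist [551. 295.] [0.336  0.1334 0.02  ]
side [401. 293.] [0.307  0.1798 0.0364]
side [256. 257.] [0.6018 0.1284 0.049 ]
side [168. 229.] [0.824  0.0739 0.064 ]
scene [487. 363.] [0.797  0.6185 0.1053]
scene [266. 315.] [0.842  0.0543 0.0618]
scene [316. 244.] [0.6025 0.1268 0.048 ]
scene [350. 168.] [0.319  0.1603 0.0345]
```

View pics/side8.png

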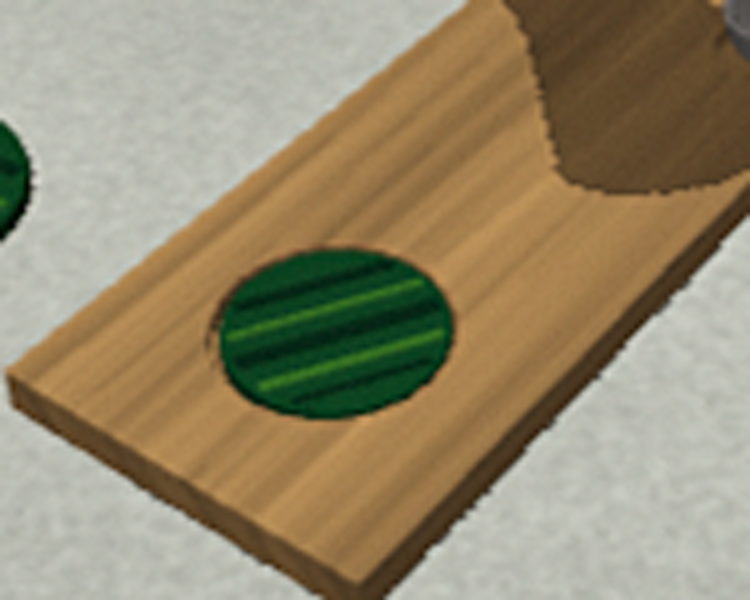

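View pics/wrist8.png

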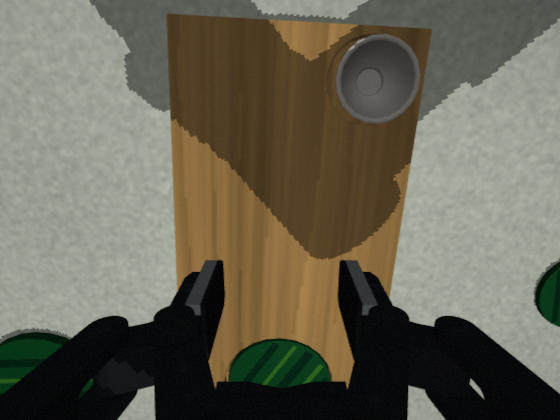

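View pics/scene8.png

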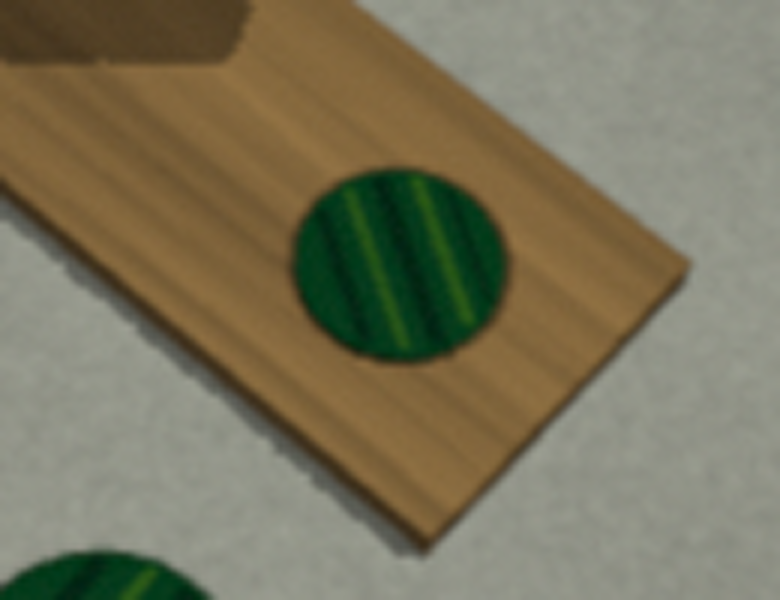

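```bash

python3 -m inch '[{"delta_rot":[0,0,0],"slide":[0,-0.035,0],"claw":0.05},{"delta_rot":[0,0,0],"slide":[0,-0.038,0],"claw":0.05},{"delta_rot":[0,0,0],"slide":[0,-0.038,0],"claw":0.05},{"delta_rot":[0,0,0],"slide":[0,-0.025,0],"claw":0.05},{"delta_rot":[0,0,0],"slide":[0,-0.01,0],"claw":0.05}]'
python3 -m inch '[{"delta_rot":[0,0,0],"slide":[0,0,0],"claw":0.05},{"delta_rot":[0,0,0],"slide":[0,0,0],"claw":0.05}]'
python3 - <<'E'
from plant import env,grab_frame
from h import *
s=env.get_state()
w=wcam(grab_frame("wrist"),s)
cv2.imwrite("pics/wrist9.png",w["image"][:,:,::-1])
gs=greens(w)
for g in gs: print(g.mean(0).round(), circ(back(w,g,.026)).round(4))
E
```

```text
t: 10.37
ee_pos: [0.5842, 0.0946, 0.1868]
eef_rot: [-1.996, 0.414, 2.007]
contact_force: [0.0, 0.3, -0.4]
opening: 0.587
t: 10.53
ee_pos: [0.5842, 0.0981, 0.1843]
eef_rot: [-1.996, 0.412, 2.014]
contact_force: [-0.1, -0.1, -0.1]
opening: 0.591
[ 28. 253.] [0.8001 0.0601 0.0472]
[274. 233.] [0.6009 0.1254 0.0494]
```

View pics/wrist9.png

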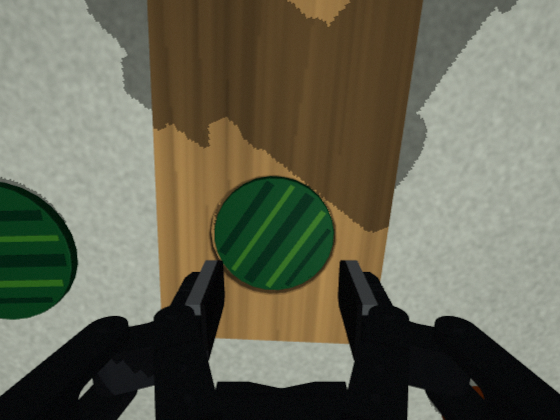

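```bash
python3 -c "
import cv2
a=cv2.imread('pics/wrist9.png');cv2.imwrite('pics/w9c.png',cv2.resize(a[165:305,195:355],None,fx=4.2,fy=4.2,interpolation=cv2.INTER_CUBIC))"
```

```text
(no output)
```

View pics/w9c.png

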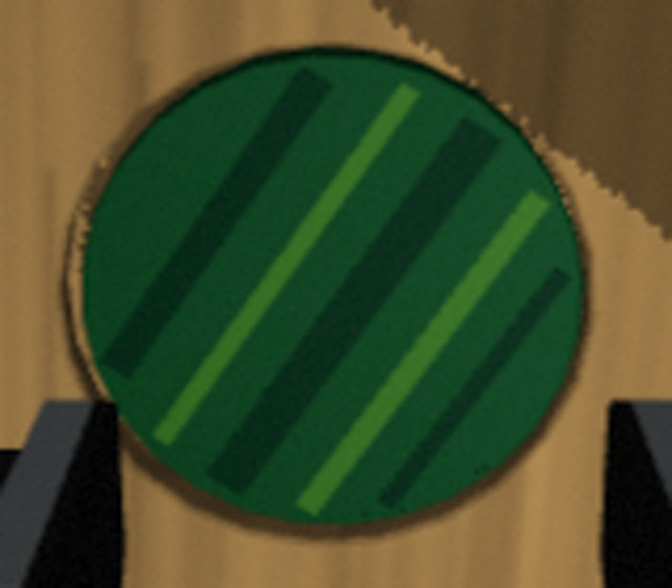

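```bash

python3 -m inch '[{"delta_rot":[0,0,0],"slide":[-0.02,0.035,0],"claw":0.05},{"delta_rot":[0,0,0],"slide":[-0.02,0.038,0],"claw":0.05},{"delta_rot":[0,0,0],"slide":[0,0.038,0],"claw":0.05},{"delta_rot":[0,0,0],"slide":[0,0.03,0],"claw":0.05},{"delta_rot":[0,0,0],"slide":[0,0,0],"claw":0.05}]'
python3 - <<'E'
from plant import env,grab_frame
from h import *
import pickle
F={c:grab_frame(c) for c in("side","scene")}
o=pickle.load(open("fs.pkl","rb"))
def ell(f,z,tag):
  for g in greens(f):
    P=back(f,g,z)
    if abs(P[:,0].mean()-.58)<.1 and abs(P[:,1].mean()-.08)<.1:
      e=cv2.fitEllipse((P[:,:2]*1e4).astype(np.float32)); print(tag,np.round(e[0],0),np.round(e[1],0),round(e[2]))
for c in F:
  ell(o[c],.033,c+" flat before"); ell(F[c],.026,c+" now")
for c in F:
  im=F[c]["image"][:,:,::-1].copy();x,y,W,H=(190,190,150,120) if c=="side" else (250,200,130,100);k=5
  cr=cv2.resize(im[y:y+H,x:x+W],None,fx=k,fy=k,interpolation=cv2.INTER_CUBIC)
  cv2.imwrite(f"pics/{c}10.png",cr)
s=env.get_state();print(s["t"],s["ee_pos"],s["contact_force"])
E
```

```text
t: 11.0
ee_pos: [0.5251, -0.0395, 0.2257]
eef_rot: [-1.995, 0.415, 2.019]
contact_force: [-0.1, 1.0, 0.4]
opening: 0.584
side flat before [5555.  221.] [ 965. 1032.] 10
side now [6018. 1285.] [968. 991.] 2
scene flat before [5559.  200.] [948. 958.] 96
scene now [6025. 1268.] [960. 962.] 78
11.1 [ 0.52616572 -0.03684319  0.22474706] [ 0.13421584 -0.15658213  0.07715493]
```

View pics/side10.png

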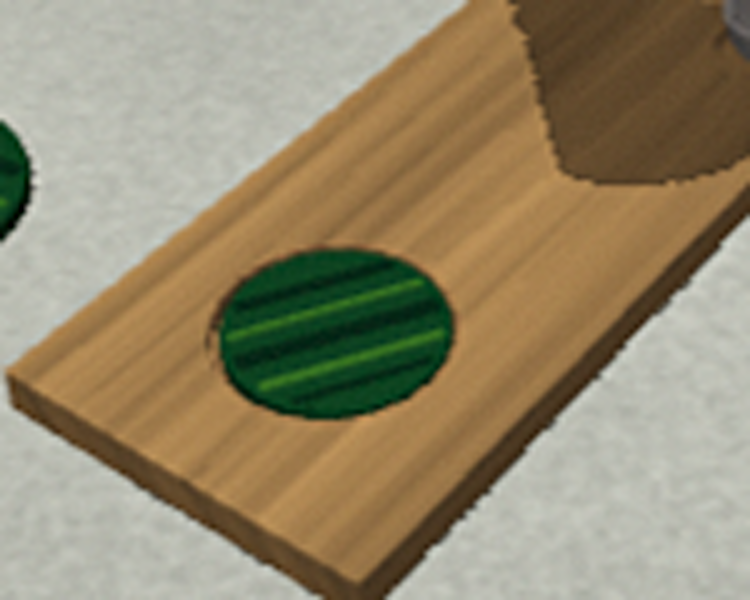

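```bash
python3 -c "
from plant import env
print(env.close_job())"
```

```text
the job is handed in; nothing more can be done
None
```

I slid the round glass tile across the board with the fingers part open (50 mm) until it dropped into the large recess. I then backed the hand off and raised it clear, and handed the job in at about 11 s. The only sizeable force was a brief touch on the board, about 37 N at the wrist, when I felt for its height with the fingertips.

**Seating:** The last side and scene views put the tile within about 2 mm of the recess centre I measured. It looked round in both (97 × 99 mm and 96 × 96 mm), with no side wall showing above the board, so it reads as flat and flush. The rim gap is wider on one side, within the allowed play.

**Doubt:** The wrist close-up shows a thin dark-green sliver along the tile's edge nearest the wrist camera. I took it to be side wall seen through the rim gap, because the other two views showed no tilt. I did not test it by pressing on the tile.

**Other objects:** The dish stood in its small recess in the last wrist view that showed it. The hand never came near the glue bottle, jar or cup, but I did not re-measure their positions.

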